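# Make up two decorating kits

## Robot

A 6-joint arm with a two-finger parallel gripper is mounted at the origin on the work surface. World frame = base frame: x ahead of the robot, y to its left, z up, the work surface at z = 0. Lengths are in m, angles in degrees, forces in N, time in s.
With the tool pointing down it reaches from about 0.25 to 0.725 m from the base axis. Payload 9.7 kg.
Tool frame: the origin (TCP) lies at the very end of the fingers, on their centre line; the grasp point (between the pads) lies 19 mm behind it; y points along the fingers, x is the direction in which the jaws open and shut, and the axes are right-handed (so a half turn about y gives the same grasp; the last joint's range is limited). The gripper opens to 85 mm and grips with 20 to 120 N. Pads are 22 mm wide; open, the fingers measure 114 mm over their backs; the gripper's body (76 mm by 85 mm) begins 54 mm behind the grasp point. The pads swing forward as they close: fully open they stand 13 mm farther back than shut.
Start: joints at [64.515, 4.979, 10.078, 95.1, 0, 90], TCP at [0.237, 0.496, 0.231] pointing down, gripper open.
Joint ranges: [-179.16, 179.16], [-48.56, 103.87], [-65.8, 70.77], [-126.05, 130.52], [-82.76, 87.17], [-180, 180]. Speed limits (degrees/s): [127.2, 127.2, 147.25, 180, 180, 180].

## Interface

Orientations are given as [roll, pitch, yaw] about the fixed x, y, z axes, in that order (R = Rz(yaw) Ry(pitch) Rx(roll)).
In Python, from workcell import bot gives the robot as it stands.
- The arm moves only by the shell command python3 -m jog 'ROWS' [FORCE]. ROWS is JSON, a list of rows, each a list of 7 numbers: the closure, from 0 (fully open) to 1 (shut), then the shift along the world's x, y, z in units of 25 mm (1.0 is 25 mm), then the turn, a rotation vector about the world's x, y, z in units of 5 degrees (1.0 is 5 degrees). A call has 1 to 5 rows; each row is the pose to reach, as a shift and turn from the pose commanded when the call began; what a row does not reach only later rows make up. A row lasts 1/10 s, in which the tool goes at most 50 mm and 8.59 degrees, less where a joint would pass 70% of its speed; a pose out of reach is approached as far as the arm can. A call with a gripper value outside its range is refused whole. The fingers move at their own pace and stop on an object; FORCE is the grip in N (left out, the last holds). Time passes only in rows, so rows that repeat a pose let the fingers close. It gives the time, the measured TCP pose, the force and the opening at its end, in the units of the state.
- bot.get_obs(): the state, without advancing time (a new reading comes with each control period).
- bot.camera(name): name is "scene" or "top" or "wrist"; returns (picture, depth): 480x640x3 uint8, red, green, blue; 480x640 float32, m along the optical axis (not along the pixel's ray), 0 where there is no reading.
- bot.camera_model(name): a dict with "fx", "fy", "cx", "cy" (pixels), "k1" (the pictures are not rectified: a ray, as slopes to the right and down, at radius r is drawn at 1 + k1 r^2 times it, then the intrinsics apply), "rvec" (rotation vector, rad) and "tvec" (3), from world to camera coordinates, as OpenCV has them; the wrist camera has in their place "tool_from_camera" (4x4, takes a point from camera to tool coordinates, whose origin is the TCP and whose axes are the tool frame's). Camera axes: x right, y down, z forward; pixel columns grow to the right and rows downward; lengths in m; the calibration is good to about 2 mm. A picture is of the moment at which its call begins: read the wrist's pose just before it. camera_model takes no time and is no camera call.
- bot.job_done(): hands the job in, once; it reports no verdict.
Trained networks look in the newest picture that a camera, given by its name, has taken for a name from the list of things; names that differ only in an ending like _2 or _b are one class to them, and where a whole thing is asked for, a point or a joint stands for the part that bears it (a point fixed in the world has none). Each returns a list of dicts, best first, with "conf" (0 to 1); they miss things now and then, are a little off and sometimes report something else, mostly with a low value. They report only what shows in the picture. A call takes as long as a camera call. They do not tell look-alikes from the thing itself.
- bot.regions_of(camera, label): "pixels" (480x640 bool, what is visible of it) and "point" ([row, column] in pixels, amid what is visible of it).
The state is a dict: "time": time; "q": joint angles; "qd": joint speeds; "joint_efforts": joint torques, N m; "ee_pos": TCP position; "tcp_rot": TCP orientation; "wrist_force": force on the tool from outside, world axes, zero at the start; "torque": the same for the moment, N m; "opening": finger opening in m.
Only numpy, scipy, OpenCV 4.12 (cv2) and the standard library are available. Lean on these libraries where they do the work, as an engineer would, in place of code of your own. Each camera call takes 0.05 s, during which the arm holds its last target. There are 200 camera calls.

## Task

Make up the two cake decorating kits: the chocolate chip jar (dark, orange lid) and the copper cookie cutter belong on the blue tray, the sugar pearl jar (white, red lid) and the piping nozzle on the green tray. On each tray stand the jar in the middle of the round spot and the tool in the middle of the square spot, upright as they are now. Leave the nut jar, the muffin and the shaker where they stand.

Things in the scene. Friction and masses are not known exactly. Their poses are not given: they have to be found in the camera images.
- choc_jar_mid (a point): the chocolate chip jar: screw-top jar, 62 mm tall and 49 mm in diameter, very dark brown with an orange lid, 0.1 to 0.2 kg, standing upright. The point is on its axis half-way up, 31 mm above its underside; z up along its axis
- cutter_mid (a point): the cookie cutter: an upright plain round copper-coloured ring, open at both ends, 36 mm tall, 52 mm outer diameter, wall 3.5 mm, under 0.1 kg. It is rigid and is gripped across its outside. The point is on its axis half-way up, 18 mm above its underside; z along its axis
- pearl_jar_mid (a point): the sugar pearl jar: screw-top jar, 62 mm tall and 49 mm in diameter, cream white with a red lid, 0.1 to 0.2 kg, standing upright. The point is on its axis half-way up, 31 mm above its underside; z up along its axis
- nozzle_mid (a point): the piping nozzle: a steel cone standing on a yellow cylindrical coupler, tip up, 60 mm tall in all, under 0.1 kg. The coupler (lower 30 mm) is 38 mm in diameter and is where to grip it; the cone above tapers from 32 to 12 mm. The point is on its axis half-way up, 30 mm above its underside; z up along its axis
- tray_blue: the blue kit tray, fixed to the counter (it cannot slide), 230 mm long (its x axis) by 136 mm wide (its y axis), rim 10 mm high and 3 mm thick, floor 3 mm thick. Origin: centre of its underside, on the counter; z up. Printed flat on its floor: a round cream spot of 76 mm diameter centred at x = +55 mm, y = 0, and a square black spot of 72 mm centred at x = -55 mm, y = 0; both spots are level with the floor, 3 mm above the origin
- tray_green: the green kit tray, fixed to the counter (it cannot slide), 230 mm long (its x axis) by 136 mm wide (its y axis), rim 10 mm high and 3 mm thick, floor 3 mm thick. Origin: centre of its underside, on the counter; z up. Printed flat on its floor: a round cream spot of 76 mm diameter centred at x = -55 mm, y = 0, and a square black spot of 72 mm centred at x = +55 mm, y = 0; both spots are level with the floor, 3 mm above the origin
- nut_jar_mid (a point): the nut jar, not wanted: screw-top jar, 62 mm tall and 49 mm in diameter, light tan brown with a green lid, 0.1 to 0.2 kg, standing upright. The point is on its axis half-way up, 31 mm above its underside; z up along its axis
- muffin_mid (a point): a baked muffin in a white paper cup, not wanted: 55 mm tall, 58 mm across at its widest, brown top; loose. The point is on its axis 27 mm above its underside; z up
- shaker_mid (a point): a steel shaker with a dark cap, not wanted: 66 mm tall, 43 mm in diameter; loose. The point is on its axis 33 mm above its underside; z up
Things that resemble listed ones, but are neither listed nor needed, are in the scene too. Leave any purple look-alike of the part that bears nozzle_mid alone.

How it is judged:
By the outcome, as a careful person would: the job done as asked, in the order asked, and still so for the second after the job is handed in, with the robot touching nothing.
It also fails if it takes over 102 s, if anything falls off the work surface, if the arm or the gripper's body presses on something with over 40 N, if the wrist force passes 120 N, or if a joint passes its speed limit or range.

## Working session

There is one attempt and no reset: what is moved stays moved. The work goes in short steps, Python scripts to look and compute and a shell command to move; the robot and the scene stay as the last step left them, time stands still between calls to the robot, and variables do not carry over. Pictures are saved under pics/ and viewed, about 12 in all and at most 16, crops included, and the job is handed in when it is done.

```bash
mkdir -p pics; ls; cat > h.py <<'E'
import numpy as np, cv2
from workcell import bot
from scipy.spatial.transform import Rotation as R
def cam_pose(name):
    m=bot.camera_model(name)
    if 'rvec' in m:
        Rm=cv2.Rodrigues(np.array(m['rvec'],float))[0]; t=np.array(m['tvec'],float)
        T=np.eye(4); T[:3,:3]=Rm.T; T[:3,3]=-Rm.T@t
    else:
        o=bot.get_obs(); W=np.eye(4); W[:3,:3]=R.from_euler('xyz',o['tcp_rot'],degrees=True).as_matrix(); W[:3,3]=o['ee_pos']
        T=W@np.array(m['tool_from_camera'])
    return m,T
def slopes(m,rc):
    rc=np.atleast_2d(np.array(rc,float)); d=np.c_[(rc[:,1]-m['cx'])/m['fx'],(rc[:,0]-m['cy'])/m['fy']]
    u=d.copy()
    for _ in range(20): u=d/(1+m['k1']*(u**2).sum(1,keepdims=True))
    return u
def pts(m,T,rc,z):
    u=slopes(m,rc); p=np.c_[u,np.ones(len(u))]*np.atleast_1d(z)[:,None]
    return p@T[:3,:3].T+T[:3,3]
def plane(m,T,rc,h):
    u=slopes(m,rc); d=np.c_[u,np.ones(len(u))]@T[:3,:3].T; s=(h-T[2,3])/d[:,2]
    return T[:3,3]+d*s[:,None]
def save(n,im): cv2.imwrite('pics/'+n,im[...,::-1])
names=['choc_jar_mid','cutter_mid','pearl_jar_mid','nozzle_mid','tray_blue','tray_green','nut_jar_mid','muffin_mid','shaker_mid']
E
python3 - <<'E'
from h import *
print(bot.get_obs())
for c in ['scene','top']:
    m,T=cam_pose(c); im,d=bot.camera(c); save(c+'0.png',im); np.savez(c+'0.npz',im=im,d=d)
    print(c,T[:3,3].round(3),T[:3,2].round(2),m['fx'])
    for n in names:
        for r in bot.regions_of(c,n)[:3]:
            px=np.argwhere(r['pixels']); z=d[r['pixels']]; ok=z>0
            P=pts(m,T,px[ok],z[ok]) if ok.any() else np.zeros((1,3))
            print(n,round(r['conf'],2),np.round(r['point']),len(px),np.median(P,0).round(3),P.min(0).round(3),P.max(0).round(3))
E
```

```text
pics
{'time': 0.0, 'q': array([6.45158177e+01, 5.01057766e+00, 1.00339570e+01, 9.51009128e+01,
       1.96829522e-03, 9.00001887e+01]), 'qd': array([-0.02020559, -0.03061056, -0.03312897, -0.02432933,  0.02865007,
       -0.02453234]), 'joint_efforts': array([ 4.12483321e-03, -5.20397401e+01,  4.64795494e+01,  1.66510121e-02,
        2.16655280e-04, -1.48830929e-05]), 'ee_pos': array([0.23653056, 0.49627191, 0.23058365]), 'tcp_rot': array([-8.99980320e+01,  7.75334931e-02,  6.45156290e+01]), 'wrist_force': array([-0.5642347 ,  0.11909949, -0.1334172 ]), 'torque': array([ 0.02573469, -0.01235303,  0.03966927]), 'opening': 0.0853267480024085}
scene [1.091 0.165 1.019] [-0.47 -0.16 -0.87] 606.4756891219876
choc_jar_mid 0.56 [204. 379.] 861 [0.454 0.062 0.058] [ 0.371  0.027 -0.004] [0.469 0.084 0.066]
cutter_mid 0.98 [270. 397.] 586 [0.554 0.123 0.022] [ 0.523  0.097 -0.005] [0.576 0.149 0.042]
pearl_jar_mid 0.59 [281. 279.] 908 [ 0.665 -0.068  0.06 ] [ 0.602 -0.115 -0.003] [ 0.682 -0.047  0.068]
nozzle_mid 0.98 [313. 393.] 418 [0.654 0.139 0.033] [0.63  0.12  0.003] [0.666 0.156 0.066]
[... 1234 characters left out ...]
01 0.07  0.063]
nozzle_mid 0.74 [220. 242.] 342 [0.641 0.132 0.035] [ 0.626  0.117 -0.004] [0.666 0.152 0.064]
nozzle_mid 0.7 [182. 236.] 341 [0.713 0.148 0.034] [ 0.699  0.133 -0.   ] [0.736 0.17  0.063]
tray_blue 0.7 [291. 470.] 8511 [ 0.512 -0.298  0.002] [ 0.389 -0.386 -0.006] [ 0.636 -0.21   0.015]
tray_green 0.63 [284. 152.] 8777 [0.525 0.306 0.002] [ 0.407  0.23  -0.008] [0.648 0.384 0.019]
nut_jar_mid 0.72 [259. 377.] 620 [ 0.572 -0.118  0.061] [ 0.55  -0.151 -0.005] [ 0.597 -0.095  0.067]
muffin_mid 0.95 [319. 347.] 726 [ 0.46  -0.065  0.049] [ 0.432 -0.094 -0.003] [ 0.488 -0.039  0.058]
shaker_mid 0.7 [265. 323.] 438 [ 0.557 -0.015  0.065] [ 0.537 -0.035 -0.002] [0.584 0.005 0.07 ]
```

View pics/top0.png

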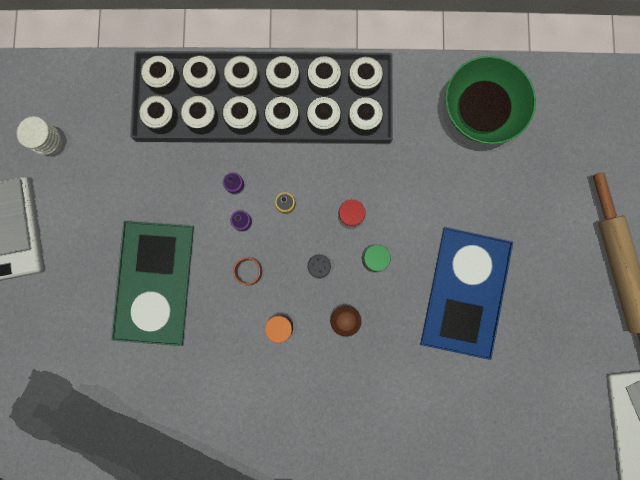

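View pics/scene0.png

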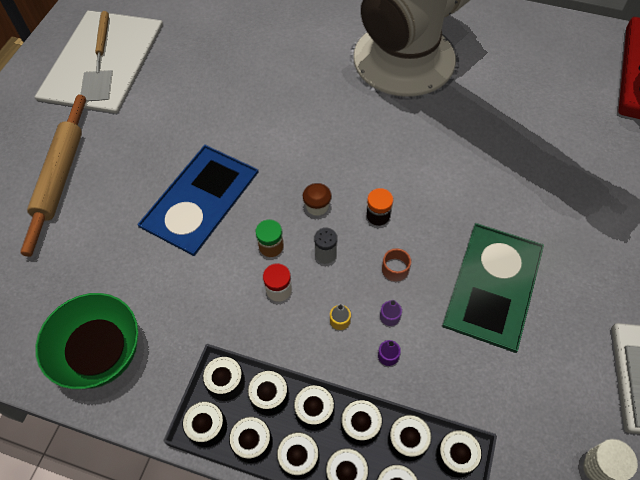

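The top view shows the orange lid at row 329, col 278, the copper ring at 270,247, the red lid at 213,351 and the yellow nozzle at 202,285. The purple look-alikes are at 183,233 and 220,241. Other things that could be mistaken are the green lid (258,377), the muffin (320,346) and the shaker (266,319). The blue tray's round spot is at 264,472 and its square at 321,461. The green tray's round spot is at 311,150 and its square at 254,156. The scene view agrees, with the yellow nozzle at 316,341.

```bash
python3 - <<'E'
from h import *
guess={'choc':(.445,.058),'cutter':(.552,.123),'pearl':(.656,-.072),'nozzle':(.682,.052),'nut':(.573,-.12),'muffin':(.46,-.065),'shaker':(.558,-.014)}
r_,c_=np.mgrid[:480,:640]; rc=np.c_[r_.ravel(),c_.ravel()]
for c in ['scene','top']:
    m,T=cam_pose(c); f=np.load(c+'0.npz'); im,d=f['im'],f['d']
    P=pts(m,T,rc,d.ravel()); ok=d.ravel()>0
    for n,g in guess.items():
        q=P[ok&(np.hypot(P[:,0]-g[0],P[:,1]-g[1])<.04)&(P[:,2]>.012)]
        top=np.percentile(q[:,2],97); e=q[q[:,2]>top-.008]
        (x,y),r=cv2.minEnclosingCircle(e[:,:2].astype(np.float32)); lo,hi=np.percentile(e[:,:2],[3,97],axis=0)
        print(c,n,'top',round(top,4),'circ',round(x,4),round(y,4),round(r,4),'mid',((lo+hi)/2).round(4))
    hsv=cv2.cvtColor(im,cv2.COLOR_RGB2HSV)
    H=P.reshape(480,640,3)
    for t,(x,y) in {'blue':(.512,-.298),'green':(.527,.306)}.items():
        near=(np.hypot(H[...,0]-x,H[...,1]-y)<.12)&(d>0)
        for s,mask in {'round':(hsv[...,2]>150)&(hsv[...,1]<80),'square':(hsv[...,2]<40)}.items():
            mk=(mask&near).astype(np.uint8); n,l,st,ce=cv2.connectedComponentsWithStats(mk); k=1+st[1:,4].argmax()
            ctr=max(cv2.findContours((l==k).astype(np.uint8),0,cv2.CHAIN_APPROX_NONE)[0],key=cv2.contourArea)[:,0,::-1]
            W=plane(m,T,ctr,.003)[:,:2].astype(np.float32); (cx,cy),(w,h),a=cv2.minAreaRect(W)
            print(c,t,s,'ctr',round(cx,4),round(cy,4),'size',round(w,4),round(h,4),'ang',round(a,1),'cent',plane(m,T,ce[k][::-1],.003)[0,:2].round(4),'h',np.median(H[l==k][:,2]).round(4))
E
```

```text
scene choc top 0.0646 circ 0.4436 0.0601 0.0257 mid [0.4441 0.0598]
scene cutter top 0.038 circ 0.5487 0.1221 0.0266 mid [0.5494 0.1224]
scene pearl top 0.0648 circ 0.6566 -0.0714 0.0257 mid [ 0.6578 -0.0716]
scene nozzle top 0.0607 circ 0.6819 0.0546 0.0089 mid [0.6812 0.054 ]
scene nut top 0.0644 circ 0.5745 -0.1181 0.026 mid [ 0.5749 -0.1172]
scene muffin top 0.0554 circ 0.4608 -0.0623 0.0249 mid [ 0.4595 -0.0619]
scene shaker top 0.0685 circ 0.5589 -0.0119 0.022 mid [ 0.5595 -0.0118]
scene blue round ctr 0.5666 -0.3071 size 0.0743 0.0732 ang 62.5 cent [ 0.5669 -0.3069] h 0.0029
scene blue square ctr 0.4593 -0.285 size 0.0707 0.0702 ang 78.4 cent [ 0.4598 -0.2848] h 0.0029
scene green round ctr 0.4702 0.3092 size 0.0734 0.0755 ang 17.7 cent [0.4709 0.3096] h 0.0038
scene green square ctr 0.5806 0.3026 size 0.0713 0.0719 ang 87.1 cent [0.5834 0.3046] h 0.0038
top choc top 0.0644 circ 0.4445 0.0582 0.0244 mid [0.4445 0.0581]
top cutter top 0.0386 circ 0.5506 0.1211 0.0263 mid [0.5496 0.1212]
top pearl top 0.0644 circ 0.6569 -0.0735 0.0246 mid [ 0.6563 -0.0733]
top nozzle top 0.0601 circ 0.6797 0.0516 0.0081 mid [0.6795 0.0517]
top nut top 0.0643 circ 0.5735 -0.1197 0.0247 mid [ 0.5742 -0.1194]
top muffin top 0.0551 circ 0.4595 -0.0642 0.0248 mid [ 0.4596 -0.0639]
top shaker top 0.0682 circ 0.5576 -0.014 0.0214 mid [ 0.5577 -0.0146]
top blue round ctr 0.5665 -0.3084 size 0.0735 0.0753 ang 89.4 cent [ 0.5664 -0.3083] h 0.0023
top blue square ctr 0.4588 -0.2871 size 0.0684 0.0693 ang 77.2 cent [ 0.4575 -0.2952] h 0.0024
top green round ctr 0.471 0.3081 size 0.0744 0.0733 ang 1.7 cent [0.4715 0.3082] h 0.0024
top green square ctr 0.5816 0.3047 size 0.0629 0.0687 ang 86.1 cent [0.5867 0.3113] h 0.0028
```

```bash
python3 -m jog '[[0,4.15,-8.7,-1,0,0,-5.7],[0,4.15,-8.7,-1,0,0,-5.7],[0,4.15,-8.7,-1,0,0,-5.7],[0,4.15,-8.7,-1,0,0,-5.7],[0,4.15,-8.7,-1,0,0,-5.7]]' 40; python3 -m jog '[[0,4.15,-8.8,-1,0,0,-5.7],[0,4.15,-8.8,-1,0,0,-5.7],[0,4.15,-8.8,-1,0,0,-5.7],[0,4.15,-8.8,-1,0,0,-5.7],[0,4.15,-8.8,-1,0,0,-5.7]]'
python3 -m jog '[[0,0,0,0,0,0,0],[0,0,0,0,0,0,0],[0,0,0,0,0,0,0]]'
cat > look.py <<'E'
from h import *
import sys
# usage: look.py tag x y [h r]: wrist view; cloud top circle near x,y
tag,x,y=sys.argv[1],*map(float,sys.argv[2:4])
m,T=cam_pose('wrist'); o=bot.get_obs(); im,d=bot.camera('wrist'); save(tag+'.png',im)
r_,c_=np.mgrid[:480,:640]; rc=np.c_[r_.ravel(),c_.ravel()]; P=pts(m,T,rc,d.ravel())
q=P[(d.ravel()>0)&(np.hypot(P[:,0]-x,P[:,1]-y)<.04)&(P[:,2]>.012)&(P[:,2]<.09)]
print('tcp',o['ee_pos'].round(4),o['tcp_rot'].round(1),'cam',T[:3,3].round(3),T[:3,2].round(2),'n',len(q))
if len(q):
    top=np.percentile(q[:,2],97); e=q[q[:,2]>top-.008]; lo,hi=np.percentile(e[:,:2],[2,98],axis=0)
    (cx,cy),r=cv2.minEnclosingCircle(e[:,:2].astype(np.float32)); print('top',round(top,4),'circ',round(cx,4),round(cy,4),round(r,4),'mid',((lo+hi)/2).round(4))
E
python3 look.py w1 .444 .059
```

```text
time: 1.5
ee_pos: [0.3408, 0.2769, 0.2062]
tcp_rot: [-90.0, -0.0, 35.9]
wrist_force: [0.5, 0.7, 0.3]
opening: 0.0855
time: 2.0
ee_pos: [0.4447, 0.0567, 0.1813]
tcp_rot: [-90.0, -0.0, 7.4]
wrist_force: [0.8, 0.8, 1.1]
opening: 0.0855
time: 2.3
ee_pos: [0.4439, 0.0596, 0.1814]
tcp_rot: [-90.0, -0.0, 7.5]
wrist_force: [0.2, -0.2, 0.5]
opening: 0.0856
tcp [0.4439 0.0596 0.1814] [-90.   -0.    7.5] cam [0.435 0.134 0.325] [ 0.04 -0.29 -0.96] n 4532
top 0.064 circ 0.4443 0.0576 0.0246 mid [0.4441 0.0583]
```

View pics/w1.png

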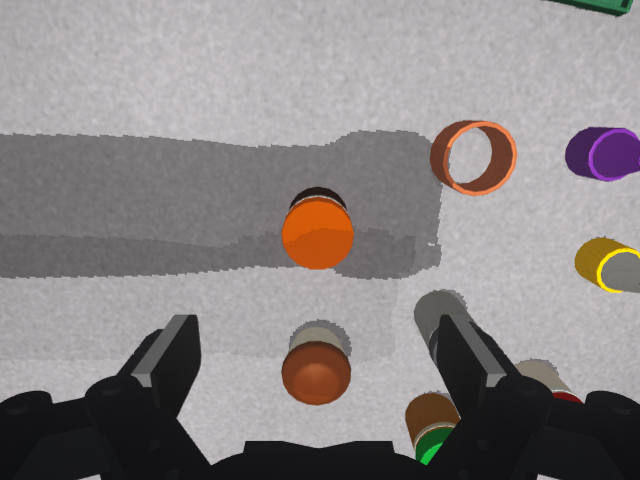

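The wrist view shows the orange-lidded dark jar at row 234, col 318, clear of its neighbours, so this is the right one. Next is the descent and grasp.

```bash
python3 -m jog '[[0,0,-0.04,-6.6,0,0,0],[0,0,-0.04,-6.6,0,0,0],[0,0,-0.04,-6.6,0,0,0],[0,0,-0.04,-6.6,0,0,0],[0,0,-0.04,-6.6,0,0,0]]'; python3 -m jog '[[1,0,0,0,0,0,0],[1,0,0,0,0,0,0],[1,0,0,0,0,0,0],[1,0,0,0,0,0,0],[1,0,0,0,0,0,0]]' 40;  python3 -m jog '[[1,0,0,0,0,0,0],[1,0,0,0,0,0,0],[1,0,0,0,0,0,0],[1,0,0,0,0,0,0],[1,0,0,0,0,0,0]]' 40
```

```text
time: 2.85
ee_pos: [0.442, 0.059, 0.0139]
tcp_rot: [-90.0, 0.3, 7.7]
wrist_force: [-0.4, -0.7, 0.7]
opening: 0.0852
time: 3.35
ee_pos: [0.4452, 0.0584, 0.0182]
tcp_rot: [-90.0, -0.2, 7.5]
wrist_force: [-2.7, 0.7, 5.9]
opening: 0.048
time: 3.85
ee_pos: [0.4452, 0.0584, 0.0182]
tcp_rot: [-90.0, -0.2, 7.5]
wrist_force: [-1.9, 0.3, 5.4]
opening: 0.0481
```

```bash
python3 -m jog '[[1,0,0,4,0,0,0],[1,0,0,4,0,0,0],[1,0,0,4,0,0,0]]'; python3 -m jog '[[1,2.5,-7.3,0,0,0,-3.6],[1,2.5,-7.3,0,0,0,-3.6],[1,2.5,-7.3,0,0,0,-3.6],[1,2.5,-7.3,0,0,0,-3.6],[1,2.5,-7.3,0,0,0,-3.6]]'; python3 -m jog '[[1,2.4,-7.3,0,0,0,-3.6],[1,2.4,-7.3,0,0,0,-3.6],[1,2.4,-7.3,0,0,0,-3.6],[1,2.4,-7.3,0,0,0,-3.6],[1,2.4,-7.3,0,0,0,-3.6]]';python3 -m jog '[[1,0,0,0,0,0,0],[1,0,0,0,0,0,0]]'
cat > spot.py <<'E'
from h import *
import sys
# usage: spot.py tag cam x y round|square : spot centre (z=.003) near x,y
tag,c,x,y,s=sys.argv[1],sys.argv[2],float(sys.argv[3]),float(sys.argv[4]),sys.argv[5]
m,T=cam_pose(c); im,d=bot.camera(c); save(tag+'.png',im)
hsv=cv2.cvtColor(im,cv2.COLOR_RGB2HSV); r_,c_=np.mgrid[:480,:640]; rc=np.c_[r_.ravel(),c_.ravel()]
P=pts(m,T,rc,d.ravel()).reshape(480,640,3); near=(np.hypot(P[...,0]-x,P[...,1]-y)<.06)&(d>0)&(P[...,2]<.012)
mask=(hsv[...,2]>150)&(hsv[...,1]<80) if s=='round' else hsv[...,2]<40
n,l,st,ce=cv2.connectedComponentsWithStats((mask&near).astype(np.uint8)); k=1+st[1:,4].argmax(); px=np.argwhere(l==k)
W=plane(m,T,px,.003)[:,:2].astype(np.float32); (cx,cy),(w,h),a=cv2.minAreaRect(W)
print(bot.get_obs()['ee_pos'].round(4),'rect',round(cx,4),round(cy,4),round(w,4),round(h,4),'circ',cv2.minEnclosingCircle(W),'h',np.median(P[l==k][:,2]).round(4))
E
python3 spot.py w2 wrist .5665 -.3077 round
```

```text
time: 4.15
ee_pos: [0.4474, 0.0584, 0.1238]
tcp_rot: [-90.0, -0.6, 7.5]
wrist_force: [1.4, 0.3, -1.0]
opening: 0.0481
time: 4.65
ee_pos: [0.5077, -0.1287, 0.1161]
tcp_rot: [-90.1, -0.0, -10.7]
wrist_force: [-0.7, 0.3, -1.6]
opening: 0.0476
time: 5.15
ee_pos: [0.5672, -0.3108, 0.1148]
tcp_rot: [-90.0, 0.0, -28.7]
wrist_force: [-1.9, 1.0, -1.7]
opening: 0.048
time: 5.35
ee_pos: [0.5665, -0.3059, 0.1165]
tcp_rot: [-90.0, 0.0, -28.4]
wrist_force: [0.7, 0.5, -1.6]
opening: 0.0477
[ 0.5666 -0.3057  0.1167] rect 0.5712 -0.3024 0.0597 0.0765 circ ((0.566920280456543, -0.30954939126968384), 0.038461439311504364) h 0.0043
```

View pics/w2.png

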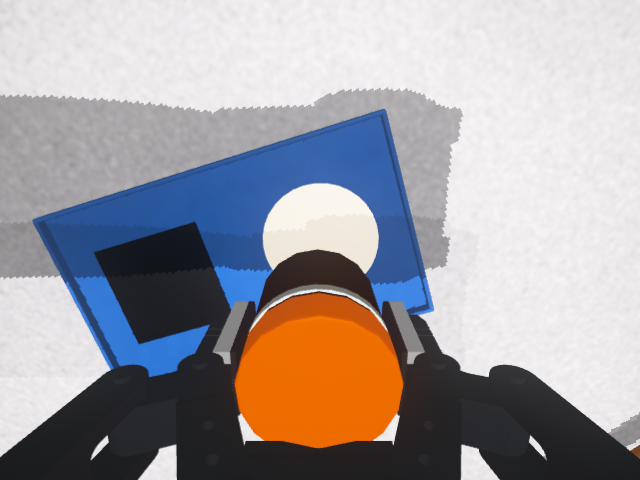

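The jar is held upright (lid at about row 370, col 318). The cream spot at about row 237, col 320 works out at (0.567, -0.308).

```bash
python3 -m jog '[[1,0,-0.1,-3,0,0,0],[1,0,-0.1,-3,0,0,0],[1,0,-0.1,-3.5,0,0,0],[1,0,-0.1,-3.65,0,0,0],[1,0,-0.1,-3.65,0,0,0]]'; python3 -m jog '[[1,0,0,-0.1,0,0,0],[1,0,0,-0.1,0,0,0]]'
```

```text
time: 5.9
ee_pos: [0.5671, -0.3092, 0.0261]
tcp_rot: [-90.0, -0.1, -28.4]
wrist_force: [0.4, 0.4, -1.4]
opening: 0.048
time: 6.1
ee_pos: [0.5673, -0.3098, 0.0238]
tcp_rot: [-90.0, -0.1, -28.5]
wrist_force: [0.4, 0.4, -2.3]
opening: 0.0481
```

```bash
python3 -m jog '[[1,0,0.05,-0.08,0,0,0],[1,0,0.05,-0.08,0,0,0],[1,0,0.05,-0.08,0,0,0]]'
```

```text
time: 6.4
ee_pos: [0.5671, -0.3085, 0.0213]
tcp_rot: [-90.0, -0.1, -28.5]
wrist_force: [1.2, -0.8, 2.3]
opening: 0.0481
```

```bash
python3 -m jog '[[0,0,0,0,0,0,0],[0,0,0,0,0,0,0],[0,0,0,0,0,0,0],[0,0,0,0,0,0,0],[0,0,0,0,0,0,0]]'; python3 -m jog '[[0,0,0,6,0,0,0],[0,0,0,6,0,0,0],[0,0,0,6,0,0,0],[0,0,0,6,0,0,0]]'; python3 -m jog '[[0,-0.3,8.6,0,0,0,4.1],[0,-0.3,8.6,0,0,0,4.1],[0,-0.3,8.6,0,0,0,4.1],[0,-0.3,8.6,0,0,0,4.1],[0,-0.3,8.6,0,0,0,4.1]]'; python3 -m jog '[[0,-0.4,8.6,0,0,0,4.1],[0,-0.4,8.6,0,0,0,4.1],[0,-0.4,8.6,0,0,0,4.1],[0,-0.4,8.6,0,0,0,4.1],[0,-0.4,8.6,0,0,0,4.1]]';python3 -m jog '[[0,0,0,0,0,0,0],[0,0,0,0,0,0,0]]'
python3 look.py w3 .55 .122
python3 - <<'E'
from h import *
for c in ['scene','top']:
    m,T=cam_pose(c); im,d=bot.camera(c); save(c+'1.png',im)
    r_,c_=np.mgrid[:480,:640]; rc=np.c_[r_.ravel(),c_.ravel()]; P=pts(m,T,rc,d.ravel())
    q=P[(d.ravel()>0)&(np.hypot(P[:,0]-.567,P[:,1]+.308)<.04)&(P[:,2]>.055)]
    print(c,len(q),q[:,2].max().round(3),((q.min(0)+q.max(0))/2).round(4),cv2.minEnclosingCircle(q[:,:2].astype(np.float32)))
E
```

```text
time: 6.9
ee_pos: [0.5666, -0.3083, 0.0204]
tcp_rot: [-90.0, 0.0, -28.5]
wrist_force: [0.5, -1.0, 0.3]
opening: 0.0851
time: 7.3
ee_pos: [0.5688, -0.3094, 0.1791]
tcp_rot: [-90.0, -0.7, -28.5]
wrist_force: [0.2, -0.0, 1.5]
opening: 0.0859
time: 7.8
ee_pos: [0.5588, -0.0895, 0.1709]
tcp_rot: [-90.0, -0.0, -7.8]
wrist_force: [1.2, -0.6, -0.2]
opening: 0.0856
time: 8.3
ee_pos: [0.5488, 0.1253, 0.1705]
tcp_rot: [-90.0, -0.0, 12.7]
wrist_force: [-0.0, -1.0, 0.4]
opening: 0.0855
time: 8.5
ee_pos: [0.5493, 0.1211, 0.1704]
tcp_rot: [-90.0, 0.0, 12.5]
wrist_force: [0.8, 0.2, 0.3]
opening: 0.0854
tcp [0.5493 0.1211 0.1704] [-90.    0.   12.5] cam [0.533 0.194 0.314] [ 0.06 -0.29 -0.95] n 2041
top 0.0378 circ 0.55 0.1201 0.0261 mid [0.5498 0.1207]
scene 486 0.07 [ 0.5667 -0.3068  0.0624] ((0.5664006471633911, -0.3066791594028473), 0.02599017508327961)
top 559 0.069 [ 0.5668 -0.3081  0.0621] ((0.5669124722480774, -0.30755171179771423), 0.024939317256212234)
```

```bash
python3 -m jog '[[0.2,0.02,0,-3,0,0,0],[0.2,0.02,0,-6,0,0,0],[0.2,0.02,0,-6,0,0,0],[0.2,0.02,0,-6.5,0,0,0],[0.2,0.02,0,-6.5,0,0,0]]' 30; python3 -m jog '[[0.2,0,0,-0.15,0,0,0],[0.2,0,0,-0.15,0,0,0]]'; python3 look.py w4 .55 .122
```

```text
time: 9.15
ee_pos: [0.5486, 0.1206, 0.0068]
tcp_rot: [-90.0, 0.2, 12.4]
wrist_force: [0.3, 0.5, 0.8]
opening: 0.0685
time: 9.35
ee_pos: [0.5513, 0.1218, 0.0068]
tcp_rot: [-90.0, -0.2, 12.5]
wrist_force: [-0.1, -0.3, 0.1]
opening: 0.0685
tcp [0.5513 0.1218 0.0068] [-90.   -0.2  12.5] cam [0.535 0.195 0.15 ] [ 0.07 -0.29 -0.96] n 34373
top 0.0893 circ 0.5499 0.1298 0.0372 mid [0.5482 0.1364]
```

View pics/w4.png

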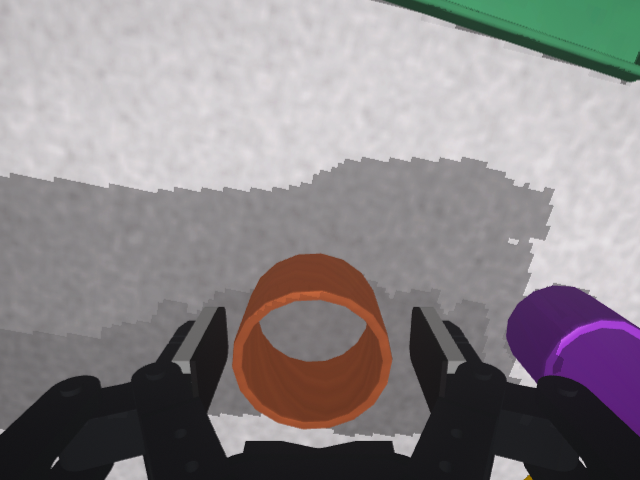

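The ring (row 360, col 312) is centred between the fingers, and the purple look-alike (row 350, col 590) is clear of them. I'll lower a little more and close.

```bash
python3 -m jog '[[0.2,0,0,-0.2,0,0,0],[0.2,0,0,-0.2,0,0,0],[0.2,0,0,-0.2,0,0,0]]'; python3 -m jog '[[1,0,0,0,0,0,0],[1,0,0,0,0,0,0],[1,0,0,0,0,0,0],[1,0,0,0,0,0,0],[1,0,0,0,0,0,0]]' 30
```

```text
time: 9.7
ee_pos: [0.5497, 0.1218, -0.0005]
tcp_rot: [-90.0, -0.0, 12.5]
wrist_force: [0.5, -0.5, 0.2]
opening: 0.0682
time: 10.2
ee_pos: [0.5498, 0.1218, -0.0003]
tcp_rot: [-90.0, -0.0, 12.5]
wrist_force: [-1.9, -0.2, 5.2]
opening: 0.0515
```

```bash
python3 -m jog '[[1,0,0,4.4,0,0,0],[1,0,0,4.4,0,0,0],[1,0,0,4.4,0,0,0]]'; python3 -m jog '[[1,-1.8,-8.1,0,0,0,-4.5],[1,-1.8,-8.1,0,0,0,-4.5],[1,-1.8,-8.1,0,0,0,-4.5],[1,-1.8,-8.1,0,0,0,-4.5],[1,-1.8,-8.1,0,0,0,-4.5]]'; python3 -m jog '[[1,-1.83,-8.2,0,0,0,-4.4],[1,-1.83,-8.2,0,0,0,-4.4],[1,-1.83,-8.2,0,0,0,-4.4],[1,-1.83,-8.2,0,0,0,-4.4],[1,-1.83,-8.2,0,0,0,-4.4]]';python3 -m jog '[[1,0,0,0,0,0,0],[1,0,0,0,0,0,0]]'
python3 spot.py w5 wrist .459 -.286 square; python3 spot.py top5 top .459 -.286 square
```

```text
time: 10.5
ee_pos: [0.5518, 0.1222, 0.1151]
tcp_rot: [-90.0, -0.4, 12.5]
wrist_force: [0.6, -0.2, -0.3]
opening: 0.0515
time: 11.0
ee_pos: [0.5032, -0.0848, 0.1087]
tcp_rot: [-90.1, 0.0, -10.2]
wrist_force: [-0.2, 0.2, -1.1]
opening: 0.0517
time: 11.5
ee_pos: [0.4576, -0.2894, 0.1084]
tcp_rot: [-90.0, 0.0, -32.2]
wrist_force: [-0.5, 0.8, -0.4]
opening: 0.0516
time: 11.7
ee_pos: [0.459, -0.2848, 0.1088]
tcp_rot: [-90.0, 0.1, -32.0]
wrist_force: [-0.0, 0.0, -1.3]
opening: 0.052
[ 0.4593 -0.2845  0.1089] rect 0.4591 -0.2873 0.0713 0.0712 circ ((0.45908260345458984, -0.28730031847953796), 0.04977674037218094) h 0.0043
[ 0.4594 -0.2844  0.1091] rect 0.4599 -0.281 0.0606 0.071 circ ((0.46032607555389404, -0.2812861204147339), 0.04587927833199501) h 0.0025
```

View pics/w5.png

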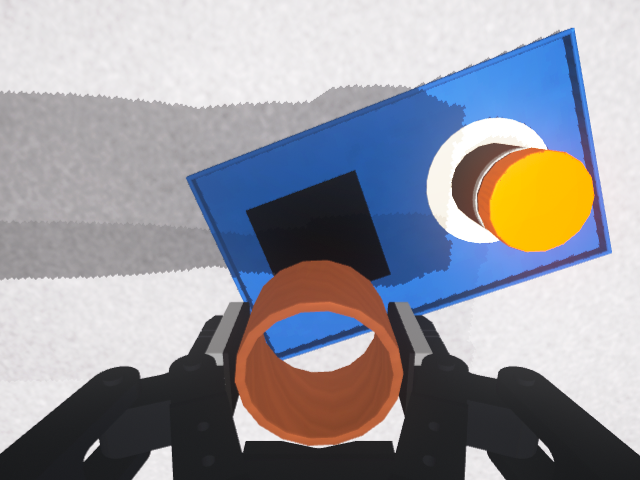

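The ring is held level (row 370, col 318). The square (row 230, col 318) works out at (0.459, -0.287), and the jar stands inside the cream spot at upper right. I'll lower now.

```bash
python3 -m jog '[[1,0,-0.08,-3,0,0,0],[1,0,-0.08,-3,0,0,0],[1,0,-0.08,-3.7,0,0,0],[1,0,-0.08,-4.0,0,0,0],[1,0,-0.08,-4.0,0,0,0]]'; python3 -m jog '[[1,0,0,-0.1,0,0,0],[1,0,0,-0.1,0,0,0],[1,0,0,-0.1,0,0,0]]'
```

```text
time: 12.3
ee_pos: [0.4589, -0.2865, 0.0087]
tcp_rot: [-90.0, 0.1, -31.9]
wrist_force: [-0.2, -0.2, -0.8]
opening: 0.0518
time: 12.6
ee_pos: [0.4594, -0.288, 0.0077]
tcp_rot: [-90.0, -0.1, -32.0]
wrist_force: [0.1, -0.7, -1.0]
opening: 0.0516
```

```bash
python3 -m jog '[[1,0,0.04,-0.13,0,0,0],[1,0,0.04,-0.13,0,0,0],[1,0,0.04,-0.13,0,0,0]]';python3 -m jog '[[1,0,0,-0.05,0,0,0],[1,0,0,-0.05,0,0,0]]'
```

```text
time: 12.9
ee_pos: [0.4588, -0.2868, 0.0035]
tcp_rot: [-90.0, 0.0, -32.0]
wrist_force: [-0.6, -1.0, -0.8]
opening: 0.0519
time: 13.1
ee_pos: [0.459, -0.2869, 0.0027]
tcp_rot: [-90.0, -0.0, -32.0]
wrist_force: [-1.3, 1.1, 3.9]
opening: 0.0517
```

```bash
python3 -m jog '[[0.2,0,0,0,0,0,0],[0.2,0,0,0,0,0,0],[0.2,0,0,0,0,0,0],[0.2,0,0,0,0,0,0]]'; python3 -m jog '[[0.2,0,0,1,0,0,0],[0.2,0,0,6.6,0,0,0],[0,0,0,6.6,0,0,0],[0,0,0,6.6,0,0,0],[0,0,0,6.6,0,0,0]]'; python3 -m jog '[[0,4,4.3,0,0,0,2.6],[0,4,4.3,0,0,0,2.6],[0,4,4.3,0,0,0,2.6],[0,4,4.3,0,0,0,2.6],[0,4,4.3,0,0,0,2.6]]'; python3 -m jog '[[0,3.9,4.28,0,0,0,2.5],[0,3.9,4.28,0,0,0,2.5],[0,3.9,4.28,0,0,0,2.5],[0,3.9,4.28,0,0,0,2.5],[0,3.9,4.28,0,0,0,2.5]]';python3 -m jog '[[0,0,0,0,0,0,0],[0,0,0,0,0,0,0]]'
python3 look.py w6 .656 -.0725
cat > chk.py <<'E'
from h import *
import sys
x,y,z0=map(float,sys.argv[1:4])
for c in ['scene','top']:
    m,T=cam_pose(c); im,d=bot.camera(c); save(c+'_last.png',im)
    r_,c_=np.mgrid[:480,:640]; rc=np.c_[r_.ravel(),c_.ravel()]; P=pts(m,T,rc,d.ravel())
    q=P[(d.ravel()>0)&(np.hypot(P[:,0]-x,P[:,1]-y)<.04)&(P[:,2]>z0)&(P[:,2]<.1)]
    if len(q): print(c,len(q),q[:,2].max().round(3),((q.min(0)+q.max(0))/2).round(4),cv2.minEnclosingCircle(q[:,:2].astype(np.float32)))
E
python3 chk.py .459 -.287 .03
```

```text
time: 13.5
ee_pos: [0.4589, -0.2867, 0.0022]
tcp_rot: [-90.0, 0.0, -32.0]
wrist_force: [-0.2, -0.6, -0.2]
opening: 0.0681
time: 14.0
ee_pos: [0.4608, -0.2879, 0.1737]
tcp_rot: [-90.0, -0.5, -32.0]
wrist_force: [-0.1, -0.7, -0.4]
opening: 0.0854
time: 14.5
ee_pos: [0.5591, -0.1784, 0.1663]
tcp_rot: [-90.0, 0.1, -18.9]
wrist_force: [-0.5, -0.2, 0.3]
opening: 0.0856
time: 15.0
ee_pos: [0.656, -0.0728, 0.1665]
tcp_rot: [-90.0, 0.1, -6.5]
wrist_force: [0.5, -0.5, 0.5]
opening: 0.0855
time: 15.2
ee_pos: [0.6556, -0.0739, 0.1678]
tcp_rot: [-90.0, -0.0, -6.6]
wrist_force: [0.2, 0.3, 0.6]
opening: 0.0856
tcp [ 0.6556 -0.0739  0.1678] [-90.   -0.   -6.6] cam [0.665 0.001 0.311] [-0.03 -0.29 -0.96] n 5009
top 0.0639 circ 0.6583 -0.0744 0.0247 mid [ 0.6581 -0.0735]
scene 164 0.044 [ 0.4606 -0.2842  0.0369] ((0.4594072103500366, -0.28554433584213257), 0.027894511818885803)
top 196 0.045 [ 0.4588 -0.2869  0.0374] ((0.45890992879867554, -0.2867574691772461), 0.025942862033843994)
```

View pics/w6.png

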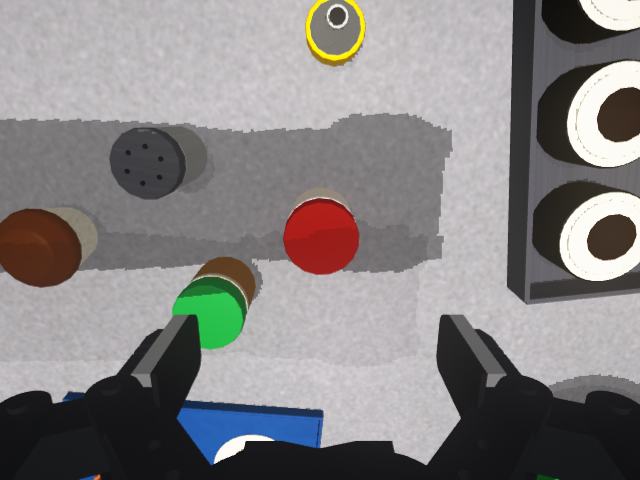

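The red lid is at row 237, col 321, and the nut jar (312,210) is close to the left finger but clear of it. I'll descend with the gripper partly closed.

```bash
python3 -m jog '[[0.2,0.06,0.03,-3,0,0,0],[0.2,0.06,0.03,-4.5,0,0,0],[0.2,0.06,0.03,-6,0,0,0],[0.2,0.06,0.03,-6,0,0,0],[0.2,0.06,0.03,-6,0,0,0]]' 40; python3 -m jog '[[0.2,0,0,0,0,0,0],[1,0,0,0,0,0,0],[1,0,0,0,0,0,0],[1,0,0,0,0,0,0],[1,0,0,0,0,0,0]]' 40;  python3 -m jog '[[1,0,0,0,0,0,0],[1,0,0,0,0,0,0]]'
```

```text
time: 15.85
ee_pos: [0.6576, -0.0718, 0.0182]
tcp_rot: [-90.0, 0.0, -6.5]
wrist_force: [0.5, 0.7, 0.9]
opening: 0.0684
time: 16.35
ee_pos: [0.6595, -0.0717, 0.0206]
tcp_rot: [-90.0, -0.3, -6.5]
wrist_force: [-1.4, 0.3, 8.5]
opening: 0.0478
time: 16.55
ee_pos: [0.6595, -0.0717, 0.0206]
tcp_rot: [-90.0, -0.3, -6.5]
wrist_force: [-1.5, 0.3, 8.4]
opening: 0.0482
```

```bash
python3 -m jog '[[1,0,0,4,0,0,0],[1,0,0,4,0,0,0],[1,0,0,4,0,0,0]]'; python3 -m jog '[[1,-3.8,7.6,0,0,0,4],[1,-3.8,7.6,0,0,0,4],[1,-3.8,7.6,0,0,0,4],[1,-3.8,7.6,0,0,0,4],[1,-3.8,7.6,0,0,0,4]]'; python3 -m jog '[[1,-3.75,7.6,0,0,0,3.9],[1,-3.75,7.6,0,0,0,3.9],[1,-3.75,7.6,0,0,0,3.9],[1,-3.75,7.6,0,0,0,3.9],[1,-3.75,7.6,0,0,0,3.9]]';python3 -m jog '[[1,0,0,0,0,0,0],[1,0,0,0,0,0,0]]'
python3 spot.py w7 wrist .471 .3085 round; python3 chk.py .471 .3085 .055
```

```text
time: 16.85
ee_pos: [0.6612, -0.0719, 0.1272]
tcp_rot: [-90.0, -0.8, -6.5]
wrist_force: [1.2, -0.1, -0.3]
opening: 0.048
time: 17.35
ee_pos: [0.5612, 0.1221, 0.1185]
tcp_rot: [-89.9, -0.1, 13.7]
wrist_force: [0.4, -1.3, -1.3]
opening: 0.0477
time: 17.85
ee_pos: [0.4675, 0.3121, 0.1181]
tcp_rot: [-89.9, -0.1, 33.2]
wrist_force: [0.0, -0.6, -0.3]
opening: 0.0476
time: 18.05
ee_pos: [0.4697, 0.3081, 0.1177]
tcp_rot: [-90.0, -0.0, 33.0]
wrist_force: [-0.0, 0.7, -0.9]
opening: 0.0483
[0.4699 0.3076 0.1176] rect 0.4685 0.3138 0.0761 0.0624 circ ((0.47186747193336487, 0.3074800372123718), 0.03847203403711319) h 0.0043
scene 12 0.1 [0.4828 0.3015 0.0988] ((0.4807804822921753, 0.3015346825122833), 0.020606257021427155)
top 4 0.1 [0.4759 0.2871 0.0989] ((0.47586578130722046, 0.2885463535785675), 0.016205811873078346)
```

View pics/w7.png

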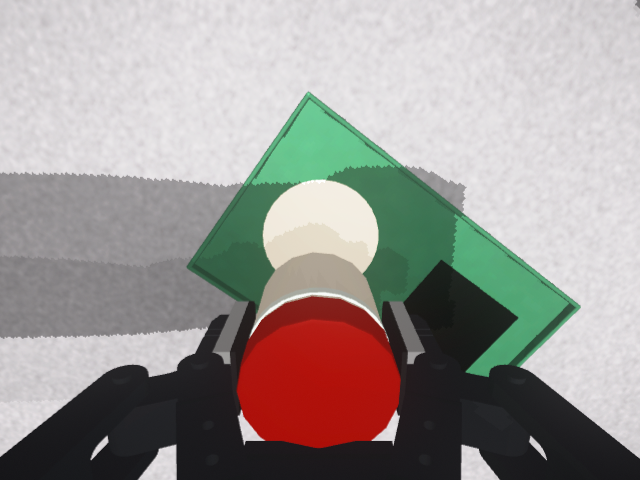

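The pearl jar is held upright (lid at 385,318). The cream spot (235,320) works out at (0.4715, 0.308).

```bash
python3 -m jog '[[1,0.03,0.05,-2.5,0,0,0],[1,0.03,0.05,-3,0,0,0],[1,0.03,0.05,-3.3,0,0,0],[1,0.03,0.05,-3.45,0,0,0],[1,0.03,0.05,-3.45,0,0,0]]'; python3 -m jog '[[1,0,0,-0.1,0,0,0],[1,0,0,-0.1,0,0,0],[1,0,0,-0.1,0,0,0]]'
```

```text
time: 18.7
ee_pos: [0.4706, 0.3096, 0.0321]
tcp_rot: [-90.0, -0.1, 33.0]
wrist_force: [0.4, 0.4, -1.3]
opening: 0.0477
time: 19.0
ee_pos: [0.4702, 0.31, 0.0293]
tcp_rot: [-90.0, -0.1, 33.0]
wrist_force: [0.3, -0.4, -1.9]
opening: 0.0478
```

```bash
python3 -m jog '[[1,0,-0.02,-0.18,0,0,0],[1,0,-0.02,-0.18,0,0,0],[1,0,-0.02,-0.18,0,0,0]]'; python3 -m jog '[[1,0,0,-0.06,0,0,0],[1,0,0,-0.06,0,0,0]]'
```

```text
time: 19.3
ee_pos: [0.4698, 0.3092, 0.0239]
tcp_rot: [-90.0, 0.0, 33.0]
wrist_force: [-0.5, -0.2, -1.7]
opening: 0.0479
time: 19.5
ee_pos: [0.4698, 0.3092, 0.0237]
tcp_rot: [-90.0, -0.0, 33.0]
wrist_force: [-5.4, -3.6, 9.2]
opening: 0.0483
```

```bash
python3 -m jog '[[0.2,0,0,0,0,0,0],[0.2,0,0,0,0,0,0],[0.2,0,0,0,0,0,0],[0.2,0,0,0,0,0,0]]'; python3 -m jog '[[0.2,0,0,1,0,0,0],[0.2,0,0,6,0,0,0],[0,0,0,6,0,0,0],[0,0,0,6,0,0,0],[0,0,0,6,0,0,0]]'; python3 -m jog '[[0,4.2,-5.1,0,0,0,-2.9],[0,4.2,-5.1,0,0,0,-2.9],[0,4.2,-5.1,0,0,0,-2.9],[0,4.2,-5.1,0,0,0,-2.9],[0,4.2,-5.1,0,0,0,-2.9]]'; python3 -m jog '[[0,4.23,-5.15,0,0,0,-2.8],[0,4.23,-5.15,0,0,0,-2.8],[0,4.23,-5.15,0,0,0,-2.8],[0,4.23,-5.15,0,0,0,-2.8],[0,4.23,-5.15,0,0,0,-2.8]]';python3 -m jog '[[0.2,0,0,0,0,0,0],[0.2,0,0,0,0,0,0]]'
python3 look.py w8 .6805 .0528; python3 chk.py .471 .3085 .055
```

```text
time: 19.9
ee_pos: [0.4698, 0.3092, 0.0224]
tcp_rot: [-90.0, 0.0, 33.0]
wrist_force: [-0.5, 0.7, 0.8]
opening: 0.0682
time: 20.4
ee_pos: [0.4713, 0.3102, 0.1771]
tcp_rot: [-90.0, -0.4, 33.0]
wrist_force: [0.9, 0.1, 0.0]
opening: 0.0853
time: 20.9
ee_pos: [0.5757, 0.1798, 0.171]
tcp_rot: [-90.0, 0.1, 18.3]
wrist_force: [-1.2, 0.4, 0.1]
opening: 0.0855
time: 21.4
ee_pos: [0.6811, 0.0522, 0.171]
tcp_rot: [-90.0, 0.1, 4.4]
wrist_force: [0.3, 0.7, -0.7]
opening: 0.0852
time: 21.6
ee_pos: [0.6799, 0.0547, 0.1726]
tcp_rot: [-90.0, 0.0, 4.6]
wrist_force: [-0.9, 0.3, 0.2]
opening: 0.0683
tcp [0.6799 0.0547 0.1726] [-90.    0.    4.6] cam [0.674 0.129 0.316] [ 0.02 -0.3  -0.96] n 2185
top 0.0613 circ 0.6814 0.0516 0.0087 mid [0.6813 0.0526]
scene 557 0.071 [0.4703 0.3072 0.0628] ((0.47057390213012695, 0.30669426918029785), 0.026103369891643524)
top 604 0.071 [0.4712 0.3066 0.0629] ((0.47161704301834106, 0.30711477994918823), 0.025120927020907402)
```

View pics/w8.png

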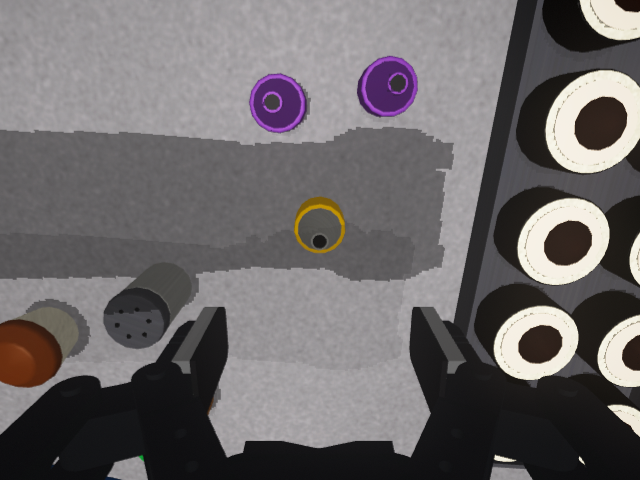

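The yellow nozzle is at row 228, col 320, and the purple look-alikes (103,278 and 86,388) are clear of it. The pearl jar is within 2 mm of its spot. Descending.

```bash
python3 -m jog '[[0.2,0.04,-0.08,-3,0,0,0],[0.2,0.04,-0.08,-5,0,0,0],[0.2,0.04,-0.08,-6.3,0,0,0],[0.2,0.04,-0.08,-6.5,0,0,0],[0.2,0.04,-0.08,-6.5,0,0,0]]' 30; python3 -m jog '[[0.2,0,0,-0.15,0,0,0],[0.2,0,0,-0.15,0,0,0],[0.2,0,0,-0.15,0,0,0]]'
```

```text
time: 22.25
ee_pos: [0.6802, 0.0514, 0.0086]
tcp_rot: [-90.0, 0.2, 4.5]
wrist_force: [0.1, -0.6, 1.5]
opening: 0.0682
time: 22.55
ee_pos: [0.6829, 0.0511, 0.0087]
tcp_rot: [-90.0, -0.2, 4.5]
wrist_force: [-0.4, -0.4, 0.7]
opening: 0.0685
```

```bash
python3 -m jog '[[0.2,-0.03,0.05,-0.2,0,0,0],[0.2,-0.03,0.05,-0.2,0,0,0],[0.2,-0.03,0.05,-0.2,0,0,0]]'; python3 -m jog '[[1,0,0,0,0,0,0],[1,0,0,0,0,0,0],[1,0,0,0,0,0,0],[1,0,0,0,0,0,0],[1,0,0,0,0,0,0]]' 30; python3 -m jog '[[1,0,0,0,0,0,0],[1,0,0,0,0,0,0]]'
```

```text
time: 22.85
ee_pos: [0.6808, 0.0523, 0.0012]
tcp_rot: [-90.0, 0.0, 4.5]
wrist_force: [-0.0, -0.7, 1.1]
opening: 0.0688
time: 23.35
ee_pos: [0.6811, 0.0522, 0.0015]
tcp_rot: [-90.0, -0.0, 4.5]
wrist_force: [0.4, -0.6, 2.1]
opening: 0.0368
time: 23.55
ee_pos: [0.681, 0.0522, 0.0015]
tcp_rot: [-90.0, -0.0, 4.5]
wrist_force: [-0.9, -0.1, 2.1]
opening: 0.0372
```

```bash
python3 -m jog '[[1,0,0,4.4,0,0,0],[1,0,0,4.4,0,0,0],[1,0,0,4.4,0,0,0]]'; python3 -m jog '[[1,-2,5,0,0,0,2.3],[1,-2,5,0,0,0,2.3],[1,-2,5,0,0,0,2.3],[1,-2,5,0,0,0,2.3]]'; python3 -m jog '[[1,-1.98,5.06,0,0,0,2.3],[1,-1.98,5.06,0,0,0,2.3],[1,-1.98,5.06,0,0,0,2.3],[1,-1.98,5.06,0,0,0,2.3]]';python3 -m jog '[[1,0,0,0,0,0,0],[1,0,0,0,0,0,0]]'
python3 spot.py w9 wrist .5815 .304 square
```

```text
time: 23.85
ee_pos: [0.683, 0.0524, 0.118]
tcp_rot: [-90.0, -0.5, 4.5]
wrist_force: [-0.2, -0.2, 0.1]
opening: 0.0372
time: 24.25
ee_pos: [0.6291, 0.1811, 0.1109]
tcp_rot: [-89.9, 0.0, 16.3]
wrist_force: [0.8, -0.3, -0.0]
opening: 0.0371
time: 24.65
ee_pos: [0.5797, 0.3072, 0.1106]
tcp_rot: [-90.0, 0.0, 27.8]
wrist_force: [-0.4, -0.0, -0.6]
opening: 0.0368
time: 24.85
ee_pos: [0.5818, 0.3028, 0.1109]
tcp_rot: [-90.0, 0.0, 27.5]
wrist_force: [-0.4, 0.6, -0.9]
opening: 0.0374
[0.5819 0.3026 0.111 ] rect 0.5817 0.3004 0.0716 0.0718 circ ((0.5812084674835205, 0.30039894580841064), 0.05028213933110237) h 0.0043
```

View pics/w9.png

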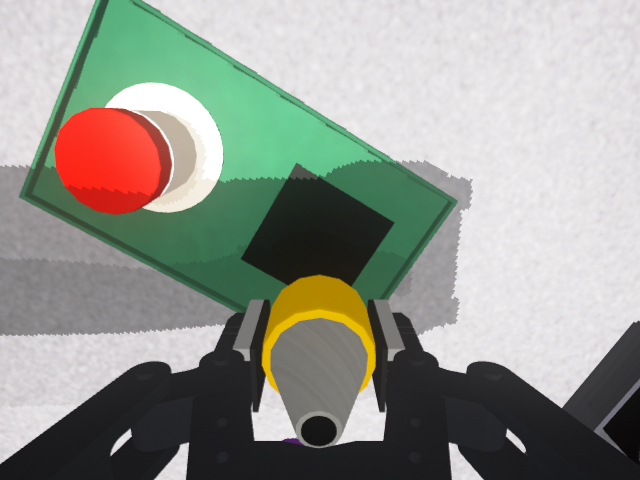

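The nozzle is held tip-up (row 360, col 318). The square (row 225, col 318) works out at about (0.5813, 0.3013), averaging the views.

```bash
python3 -m jog '[[1,-0.02,-0.05,-3,0,0,0],[1,-0.02,-0.05,-3.5,0,0,0],[1,-0.02,-0.05,-3.8,0,0,0],[1,-0.02,-0.05,-4,0,0,0],[1,-0.02,-0.05,-4,0,0,0]]'; python3 -m jog '[[1,0,0,-0.1,0,0,0],[1,0,0,-0.1,0,0,0],[1,0,0,-0.1,0,0,0]]'
```

```text
time: 25.4
ee_pos: [0.5818, 0.3023, 0.0127]
tcp_rot: [-90.0, -0.1, 27.5]
wrist_force: [0.4, 0.5, 0.4]
opening: 0.037
time: 25.7
ee_pos: [0.5814, 0.3028, 0.0099]
tcp_rot: [-90.0, -0.1, 27.5]
wrist_force: [-1.5, -0.1, -0.4]
opening: 0.0372
```

```bash
python3 -m jog '[[1,0,-0.04,-0.17,0,0,0],[1,0,-0.04,-0.17,0,0,0],[1,0,-0.04,-0.17,0,0,0]]'; python3 -m jog '[[1,0,0,-0.05,0,0,0],[1,0,0,-0.05,0,0,0]]'
```

```text
time: 26.0
ee_pos: [0.5809, 0.3014, 0.0045]
tcp_rot: [-90.0, 0.0, 27.5]
wrist_force: [0.6, 1.3, -0.3]
opening: 0.037
time: 26.2
ee_pos: [0.5809, 0.3015, 0.0045]
tcp_rot: [-90.0, -0.0, 27.5]
wrist_force: [-3.5, -2.0, 8.0]
opening: 0.0373
```

```bash
python3 -m jog '[[0.2,0,0,0,0,0,0],[0.2,0,0,0,0,0,0],[0.2,0,0,0,0,0,0],[0.2,0,0,0,0,0,0]]'; python3 -m jog '[[0.2,0,0,1,0,0,0],[0.2,0,0,7,0,0,0],[0,0,0,7,0,0,0],[0,0,0,7,0,0,0],[0,0,0,7,0,0,0]]'; python3 -m jog '[[0,-4,-5,0,0,0,0],[0,-4,-5,0,0,0,0],[0,-4,-5,0,0,0,0],[0,-4,-5,0,0,0,0]]';  python3 -m jog '[[0,-6,-5,0,0,0,0],[0,-6,-5,0,0,0,0],[0,-6,-5,0,0,0,0],[0,-6,-5,0,0,0,0],[0,-6,-5,0,0,0,0]]'; python3 -m jog '[[0,0,0,0,0,0,0],[0,0,0,0,0,0,0]]'
for a in ".567 -.308 .055" ".459 -.287 .03" ".471 .3085 .055" ".5813 .3015 .045" ".5735 -.119 .055" ".46 -.064 .047" ".558 -.013 .06"; do echo $a; python3 chk.py $a; done
python3 -c "
import cv2,numpy as np
t=cv2.imread('pics/top_last.png');s=cv2.imread('pics/scene_last.png')
a=cv2.resize(t[200:370,100:520],(800,324));b=cv2.resize(s[130:360,130:560],(500,267))
o=np.zeros((591,800,3),np.uint8);o[:324]=a;o[324:,:500]=b;cv2.imwrite('pics/fin.png',o)"
```

```text
time: 26.6
ee_pos: [0.5808, 0.3014, 0.003]
tcp_rot: [-90.0, 0.0, 27.5]
wrist_force: [-0.4, -0.0, -0.1]
opening: 0.0687
time: 27.1
ee_pos: [0.583, 0.3026, 0.1868]
tcp_rot: [-90.0, -0.7, 27.5]
wrist_force: [-0.5, -0.2, 0.6]
opening: 0.0855
time: 27.5
ee_pos: [0.4781, 0.1736, 0.1784]
tcp_rot: [-90.0, 0.1, 27.4]
wrist_force: [1.1, 0.5, 0.1]
opening: 0.0853
time: 28.0
ee_pos: [0.3285, 0.0497, 0.1793]
tcp_rot: [-90.1, -0.1, 27.4]
wrist_force: [1.7, 1.0, 0.2]
opening: 0.0856
time: 28.2
ee_pos: [0.3317, 0.0519, 0.1784]
tcp_rot: [-90.0, -0.0, 27.5]
wrist_force: [0.0, 0.2, 1.0]
opening: 0.0855
.567 -.308 .055
scene 491 0.069 [ 0.5653 -0.3072  0.0621] ((0.5653901100158691, -0.30543622374534607), 0.027121348306536674)
top 555 0.068 [ 0.5668 -0.3077  0.0617] ((0.5677088499069214, -0.3070448040962219), 0.024686448276042938)
.459 -.287 .03
scene 208 0.043 [ 0.4589 -0.2857  0.0366] ((0.4578655958175659, -0.28580281138420105), 0.02745915576815605)
top 194 0.043 [ 0.4588 -0.2868  0.0366] ((0.45897144079208374, -0.2870434522628784), 0.026299579069018364)
.471 .3085 .055
scene 558 0.071 [0.4715 0.3074 0
[... 385 characters left out ...]
142171383)
.5735 -.119 .055
scene 499 0.067 [ 0.5747 -0.1179  0.0611] ((0.574637770652771, -0.1177336722612381), 0.025353970006108284)
top 559 0.066 [ 0.5735 -0.1202  0.0607] ((0.5738033056259155, -0.11995937675237656), 0.02463296428322792)
.46 -.064 .047
scene 349 0.058 [ 0.4597 -0.0611  0.0523] ((0.4609978199005127, -0.06138881668448448), 0.025529462844133377)
top 447 0.058 [ 0.4604 -0.0639  0.0524] ((0.45994335412979126, -0.06463834643363953), 0.02437136508524418)
.558 -.013 .06
scene 383 0.071 [ 0.5589 -0.012   0.0655] ((0.5586113929748535, -0.012853462249040604), 0.022108225151896477)
top 418 0.07 [ 0.5577 -0.0138  0.0652] ((0.55760258436203, -0.014067740179598331), 0.02130935899913311)
```

View pics/fin.png

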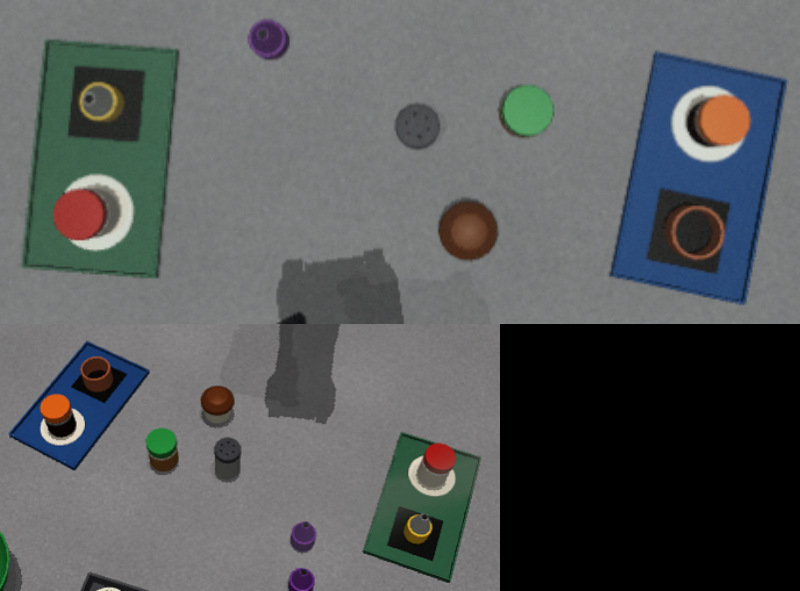

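The picture shows both kits complete and upright on the right spots. The nut jar, muffin and shaker, and the purple pieces, are where they were. Handing in.

```bash
python3 -c "
from workcell import bot
print(bot.job_done())"
```

```text
the job is handed in; nothing more can be done
None
```

Both kits are made up and the job is handed in, with about 28 s used of the 102 s. The chocolate chip jar and the cutter are on the blue tray; the pearl jar and the nozzle are on the green tray. I placed them one at a time, in that order.

**Checks from the top and scene cameras:**
- **Position:** the two jars and the cutter measured within about 2 mm of the middle of their spots, upright and at the expected heights.
- **Nozzle:** the top camera puts the tip about 2 mm from the middle of its square. The scene camera disagreed, reading 2–4 mm off. I trusted the gripper position at release, which was within 1 mm, and did not move it again.
- **Left alone:** the nut jar, muffin and shaker are unmoved to within the measurement noise of about 1 mm. The purple look-alikes appear untouched in the last picture, though I did not measure them.
- **Forces:** the highest wrist force component in the readings after each move was about 9 N.

The job report gives no verdict, so nothing beyond these checks confirms the result.

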